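Sweep the meal tokens through the gate of the counting tray

ROBOT

A 6-joint arm with a two-finger parallel gripper is mounted at the origin on the work surface. World frame = base frame: x ahead of the robot, y to its left, z up, the work surface at z = 0. Lengths are in m, angles in rad, forces in N, time in s.
With the tool pointing down it reaches from about 0.275 to 0.85 m from the base axis. Payload 19 kg.
Tool frame: the origin (TCP) lies on the centre line of the jaws, within the pads' length; the fingertips stand 14 mm ahead of it and the grasp point (between the pads) lies 5 mm behind it; z points along the fingers, y is the line along which they close (so a half turn about z gives the same grasp; the last joint's range is limited). The gripper opens to 85 mm and grips with 20 to 120 N. Pads are 22 mm wide; open, the fingers measure 114 mm over their backs; the gripper's body (76 mm by 85 mm) begins 54 mm behind the grasp point. The pads swing forward as they close: fully open they stand 13 mm farther back than shut.
Start: joints at [1.112, 0.15, 1.437, -0, 1.554, -0.134], TCP at [0.183, 0.545, 0.245] pointing down, gripper open.
Joint ranges: [-2.8, 2.8], [-0.68, 2.1], [0.12, 2.68], [-1.39, 4.53], [0.16, 2.79], [-2.81, 2.81]. Speed limits (rad/s): [1.89, 1.89, 2.22, 3.01, 3.01, 3.01].

INTERFACE

Orientations are given as a unit quaternion [x, y, z, w].
In Python, from workcell import r gives the robot as it stands. The module is installed in compiled form; this text tells all that it offers. Calls block until the motion is done:
- r.move_to(position, orientation): joint-space move of the TCP to a pose.
- r.movel(position, attitude=None, rate=0.15, threshold=None): straight line of the TCP; attitude=None keeps the orientation; rate is the mean speed in m/s. With threshold (N) it stops when the force on the tool has changed by that much, and returns True; else False.
- r.set_joints(angles): joint-space move.
- r.set_gripper(opening): finger opening in m; the grip force is fixed at half the most; returns when the fingers have stopped.
- r.dwell(seconds).
- r.inverse_kinematics(position, orientation): joint angles nearest the present ones, or None.
- r.get_obs(): the state.
- r.camera(name): name is "scene" or "side" or "wrist"; returns the picture (384x512x3 uint8, red, green, blue); there is no depth.
- r.camera_params(name): a dict with "K" (3x3 intrinsics, pixels), "rvec" (rotation vector, rad) and "tvec" (3), from world to camera coordinates, as OpenCV has them. Camera axes: x right, y down, z forward; pixel columns grow to the right and rows downward; lengths in m; the calibration is good to about 2 mm. A picture is of the moment at which its call begins: read the wrist's pose just before it. camera_params takes no time and is no camera call; for the wrist camera it gives the pose at the moment of the call.
A pose or a line that the arm cannot do raises r.MotionError and nothing moves.
- r.hand_in(): hands the job in; it is judged then, once.
The state is a dict: "t": time; "joints": joint angles; "qd": joint speeds; "joint_torque": joint torques, N m; "tool_pos": TCP position; "tcp_rot": TCP orientation; "contact_force": force on the tool from outside, world axes, zero at the start; "moment": the same for the moment, N m; "opening": finger opening in m; "finger_force": force on a finger pad.
Only numpy, scipy, OpenCV 4.12 (cv2) and the standard library are available. Lean on these libraries where they do the work, as an engineer would, in place of code of your own. Each camera call takes 0.05 s, during which the arm holds its last target. There are 200 camera calls.

TASK

Count the three round wooden tokens into the counting tray: with the fingertips, sweep them one after another along the deck and through the gate, so that each drops into the slot before the next one follows. Only push the tokens, never pick them up, and leave the stamp, the sharpener and everything round the tray where they are.

Things in the scene. Friction and masses are not known exactly. Their poses are not given: they have to be found in the camera images.
- tray: fixed wooden counting tray, 302 (x) x 342 mm, moved and turned anew each time. Origin under it on the desk (z = 0); x points across the deck through the gate to the slot, y along the gate wall, z up. Deck: flat, 60 mm above the desk, x -150 to 78, y -165 to 165 mm, rims 18 mm above it. A wall 18 mm high (x 70 to 78 mm) closes its far edge but for the gate.
- gate (a point): middle of the gate at deck height, 74 mm along the tray's x from its origin: a 54 mm wide opening in the wall, at y = 0, between two steel posts 12 mm thick, 28 mm high, centred at y = -33 and 33 mm. One token at a time fits through. The deck ends 4 mm beyond this point: a token drops into the slot when its centre passes that edge.
- slot (a point): middle of the slot's floor, 4 mm above the desk: an open trough beyond the gate wall, x 78 to 140, y -165 to 165 mm in the tray's frame, its floor 56 mm below the deck; closed by a clear front wall 6 mm thick, 78 mm high above the desk.
- token_a: loose plain beech token, a disc 36 mm in diameter and 12 mm thick, 14 to 25 g, lying flat on the tray's deck; one of three that are all alike; origin at the centre of its underside, z up
- token_b: loose plain beech token, a disc 36 mm in diameter and 12 mm thick, 14 to 25 g, lying flat on the tray's deck; one of three that are all alike; origin at the centre of its underside, z up
- token_c: loose plain beech token, a disc 36 mm in diameter and 12 mm thick, 14 to 25 g, lying flat on the tray's deck; one of three that are all alike; origin at the centre of its underside, z up
- stamp: loose rubber stamp with a turned dark wooden knob, standing on the deck in one of its two corners beside the gate wall; foot 26 mm square, 54 mm tall, 60 g; origin at the centre of its underside; stays where it is
- sharpener: loose steel pencil sharpener block, 26 mm square, 22 mm high, 50 g, on the deck in the other corner beside the gate wall; origin at the centre of its underside; stays where it is
- mug: white mug on the desk beside the tray, 82 mm in diameter, 92 mm tall; origin at the centre of its underside; stays where it is
- stapler: stapler on the desk beside the tray, 150 mm (x) by 36 mm, 55 mm tall; origin at the centre of its underside; stays where it is
- tape_roll: roll of clear tape lying flat on the desk beside the tray, 66 mm in diameter, 24 mm high; origin at the centre of its underside; stays where it is
- glue_stick: white glue stick standing on the desk beside the tray, 27 mm in diameter, 92 mm tall; origin at the centre of its underside; stays where it is
Mind the look-alikes: they are no part of the job. What is shaped like the token_a but green or pink is not meant. What is shaped like the token_b but yellow is not meant.

How it is judged:
On the way, in this order (a step that is already met when the one before it is completed fails the run):
1. one token has dropped into the slot (((x of token_a in the frame of tray between 0.074 and 0.144 m and y of token_a in the frame of tray between -0.169 and 0.169 m and z of token_a in the frame of tray below 0.05 m) or (x of token_b in the frame of tray between 0.074 and 0.144 m and y of token_b in the frame of tray between -0.169 and 0.169 m and z of token_b in the frame of tray below 0.05 m) or (x of token_c in the frame of tray between 0.074 and 0.144 m and y of token_c in the frame of tray between -0.169 and 0.169 m and z of token_c in the frame of tray below 0.05 m))), for 0.2 s.
2. a second token has dropped into the slot ((((x of token_a in the frame of tray between 0.074 and 0.144 m and y of token_a in the frame of tray between -0.169 and 0.169 m and z of token_a in the frame of tray below 0.05 m) and (x of token_b in the frame of tray between 0.074 and 0.144 m and y of token_b in the frame of tray between -0.169 and 0.169 m and z of token_b in the frame of tray below 0.05 m)) or ((x of token_a in the frame of tray between 0.074 and 0.144 m and y of token_a in the frame of tray between -0.169 and 0.169 m and z of token_a in the frame of tray below 0.05 m) and (x of token_c in the frame of tray between 0.074 and 0.144 m and y of token_c in the frame of tray between -0.169 and 0.169 m and z of token_c in the frame of tray below 0.05 m)) or ((x of token_b in the frame of tray between 0.074 and 0.144 m and y of token_b in the frame of tray between -0.169 and 0.169 m and z of token_b in the frame of tray below 0.05 m) and (x of token_c in the frame of tray between 0.074 and 0.144 m and y of token_c in the frame of tray between -0.169 and 0.169 m and z of token_c in the frame of tray below 0.05 m)))), for 0.2 s.
3. the third token has dropped into the slot (x of token_a in the frame of tray between 0.074 and 0.144 m and y of token_a in the frame of tray between -0.169 and 0.169 m and z of each of token_a, token_b, token_c in the frame of tray below 0.05 m and x of token_b in the frame of tray between 0.074 and 0.144 m and y of token_b in the frame of tray between -0.169 and 0.169 m and x of token_c in the frame of tray between 0.074 and 0.144 m and y of token_c in the frame of tray between -0.169 and 0.169 m), for 0.2 s.
At the end, for the whole second after the job is handed in: All three tokens stay in the slot beyond the gate, their undersides' centres at least 10 mm below the deck; the stamp, sharpener, mug, stapler, tape roll and glue stick are within 20 mm of where they stood (all of step 3 and distance of each of stamp, sharpener, mug, stapler, tape_roll, glue_stick from where it was at the start of the episode below 0.02 m); the robot touches nothing.
It fails at once if a token is lifted more than 15 mm off the deck (height (world z) of any of token_a, token_b, token_c above 0.075 m).
It fails at once if the stamp or the sharpener is shoved more than 20 mm, lifted or knocked over (distance of any of stamp, sharpener from where it was at the start of the episode above 0.02 m or angle between any of stamp, sharpener's own z axis and vertical above 0.4 rad).
It fails at once if something on the desk round the tray is shoved more than 20 mm, lifted or knocked over (distance of any of mug, stapler, tape_roll, glue_stick from where it was at the start of the episode above 0.02 m or angle between any of mug, stapler, tape_roll, glue_stick's own z axis and vertical above 0.4 rad).
It also fails if it takes over 67 s, if anything falls off the work surface, if the arm or the gripper's body presses on something with over 40 N, if the wrist force passes 120 N, or if a joint passes its speed limit or range.

## Working session

There is one attempt and no reset: what is moved stays moved. The work goes in short steps, each a Python script; the robot and the scene stay as the last script left them, time stands still between calls to the robot, and variables do not carry over. Pictures are saved under pics/ and viewed, at most 10 in all, crops included, and the job is handed in when it is done.

```bash
mkdir -p pics
python3 - <<'E'
from workcell import r
import cv2,numpy as np
for n in("scene","side"):
    im=r.camera(n); cv2.imwrite(f"pics/{n}0.png",im[:,:,::-1]); p=r.camera_params(n)
    R=cv2.Rodrigues(np.array(p["rvec"]))[0]; print(n,p["K"],-R.T@np.array(p["tvec"]).ravel(),R[2])
o=r.get_obs();print(o["t"],o["tcp_rot"],o["opening"])
E
```

```text
scene [[413.38036603   0.         252.48918383]
 [  0.         413.38036603 191.30868588]
 [  0.           0.           1.        ]] [ 1.01836095 -0.23593809  0.94390577] [-0.44176843  0.25439307 -0.86030507]
side [[431.09506043   0.         260.05629183]
 [  0.         431.09506043 196.41414509]
 [  0.           0.           1.        ]] [ 0.5103251  -0.67492974  0.75342593] [ 0.0470769   0.72054004 -0.69181342]
0.1 [ 1.61658866e-01  9.86846553e-01 -5.17621768e-04 -1.56107171e-04] 0.08533167189848355
```

View pics/scene0.png

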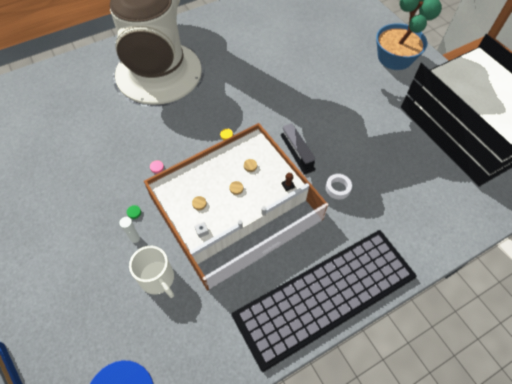

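View pics/side0.png

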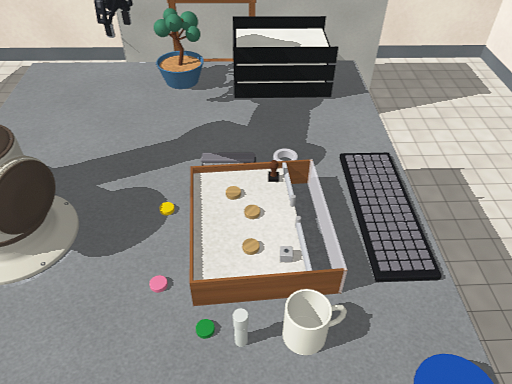

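The tan discs at scene px (251,165), (236,187) and (199,203) lie on the deck, so they are the tokens. The look-alikes lie on the desk: green (134,212), pink (157,166) and yellow (227,133). In the side view the tokens are at (233,192), (252,212) and (250,246). Next I take a close crop of each view.

```bash
cat > h.py <<'E'
from workcell import r
import cv2,numpy as np
def ray(n,uv,z,p=None):
    p=p or r.camera_params(n); R=cv2.Rodrigues(np.array(p["rvec"]))[0]; K=np.array(p["K"])
    c=-R.T@np.array(p["tvec"]).ravel(); d=R.T@np.linalg.solve(K,[uv[0],uv[1],1]); return (c+d*(z-c[2])/d[2])
def tokens(im):
    h=cv2.cvtColor(im,cv2.COLOR_RGB2HSV)
    m=cv2.inRange(h,(12,70,110),(24,200,255)); m=cv2.morphologyEx(m,cv2.MORPH_OPEN,np.ones((3,3)))
    n,l,s,c=cv2.connectedComponentsWithStats(m); return [(c[i],s[i]) for i in range(1,n) if s[i][4]>25]
E
python3 - <<'E'
from h import *
a=cv2.imread("pics/scene0.png");b=cv2.imread("pics/side0.png")
for n,i in(("scene",a),("side",b)):
    for c,s in tokens(i[:,:,::-1].copy()): print(n,c.round(1),s,ray(n,c,.071).round(4))
A=cv2.resize(a[118:288,138:338],None,fx=4,fy=3.5,interpolation=cv2.INTER_CUBIC);B=cv2.resize(b[150:310,180:350],None,fx=4,fy=3.7,interpolation=cv2.INTER_CUBIC)
cv2.imwrite("pics/A.png",A);cv2.imwrite("pics/B.png",B)
E
```

```text
scene [44.3 17.2] [   0    0  111   50 3530] [-0.3379 -0.2431  0.071 ]
scene [400.4  42.3] [379  29  44  27 867] [0.3264 0.6923 0.071 ]
scene [462.4  49.3] [444  38  38  22 309] [0.4456 0.839  0.071 ]
scene [282.3 153.5] [258 124  50  59 315] [0.5091 0.1459 0.071 ]
scene [194.5 155.9] [191 154   8   5  26] [ 0.4038 -0.0559  0.071 ]
scene [250.1 164.9] [244 159  13  13 133] [0.4991 0.0554 0.071 ]
scene [175.9 165.1] [171 162  11   7  38] [ 0.4066 -0.1093  0.071 ]
scene [172.3 226.9] [145 178  59  99 453] [ 0.5621 -0.1883  0.071 ]
scene [236.  187.6] [230 182  13  13 138] [ 0.5408 -0.0081  0.071 ]
scene [198.8 202.6] [192 196  14  14 154] [ 0.534  -0.1065  0.071 ]
side [171.6   3.3] [170   0   4   8  30] [0.2389 1.2347 0.071 ]
side [236.    0.5] [224   0  25   2  50] [0.513  1.2668 0.071 ]
side [252.6   7.3] [251   0   5  16  66] [0.5821 1.1881 0.071 ]
side [179.1  63.6] [160  56  40  16 455] [0.3173 0.6869 0.071 ]
side [224.5  59. ] [217  58  16   3  48] [0.4687 0.7178 0.071 ]
side [225.4 167.3] [194 163  66  10 355] [0.4767 0.142  0.071 ]
side [264.3 163.9] [261 162   8   5  38] [0.5732 0.1521 0.071 ]
side [232.5 192.1] [226 186  15  14 160] [0.4939 0.0524 0.071 ]
side [191. 196.] [190 191   3  11  33] [0.3993 0.0422 0.071 ]
side [230.2 271.5] [ 190  203  117   86 1070] [ 0.4888 -0.1718  0.071 ]
side [251.8 211.4] [245 205  15  14 178] [ 0.5362 -0.0112  0.071 ]
side [250.3 246.1] [243 239  16  16 213] [ 0.5295 -0.1099  0.071 ]
side [325.5 270.4] [316 269  20   4  60] [ 0.6739 -0.1762  0.071 ]
side [321.9 286.3] [315 285  15   4  46] [ 0.6613 -0.2125  0.071 ]
side [254.8 291.2] [205 286  94  11 435] [ 0.5344 -0.2185  0.071 ]
```

View pics/A.png

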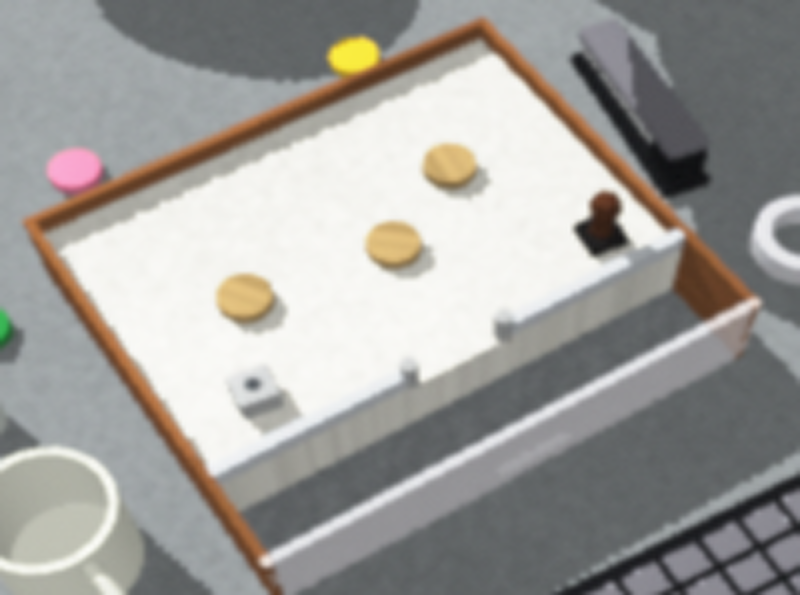

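View pics/B.png

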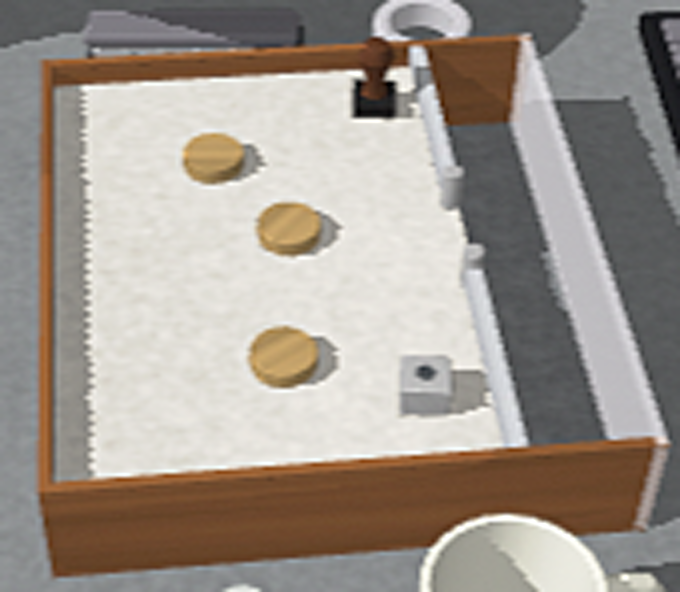

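Crop A confirms three plain beech discs, with the stamp in the +y gate corner and the sharpener in the −y corner. Post tops are at scene (240,223) and (264,208), and side (298,218) and (293,196). Next step is fitting the tray pose.

Run:
```python
from h import *
S=lambda u,v:(138+u/4,118+v/3.5)
B=lambda u,v:(180+u/4,150+v/3.7)
pts=[("scene",S(409,368),.088,(74,-33)),("scene",S(505,318),.088,(74,33)),("scene",S(27,222),.078,(-156,-171)),("scene",S(483,20),.078,(-156,171)),
("side",B(473,251),.088,(74,-33)),("side",B(452,172),.088,(74,33)),("side",B(40,490),.078,(-156,-171)),("side",B(42,60),.078,(-156,171)),("scene",S(757,303),.078,(146,171)),("side",B(527,37),.078,(146,171)),("side",B(665,441),.078,(146,-171))]
W=np.array([ray(n,uv,z)[:2] for n,uv,z,_ in pts]);T=np.array([p[3] for p in pts])/1000
w=complex;a=T[:,0]+1j*T[:,1];b=W[:,0]+1j*W[:,1]
ph=np.angle(np.sum((b-b.mean())*np.conj(a-a.mean())));o=b.mean()-a.mean()*np.exp(1j*ph)
print("yaw",ph,"o",o);e=(b-o)*np.exp(-1j*ph)-a
for p,x in zip(pts,e):print(p[0],p[3],(x*1000).round(1) if 0 else np.round([x.real*1000,x.imag*1000],1))
for t in ([.499,.0554],[.4939,.0524],[.5408,-.0081],[.5362,-.0112],[.534,-.1065],[.5295,-.1099]):
    x=(complex(*t)-o)*np.exp(-1j*ph);print(np.round([x.real*1000,x.imag*1000],1))
for n,uv,z in(("scene",S(601,232),.06),("scene",S(255,385),.082),("side",B(375,98),.065),("side",B(426,372),.082)):
    x=(complex(*ray(n,uv,z)[:2])-o)*np.exp(-1j*ph);print(np.round([x.real*1000,x.imag*1000],1))
```

```text
yaw 0.06016942992924237 o (0.5597142876065295-0.020724755224182587j)
scene (74, -33) [ 3.5 -0.4]
scene (74, 33) [2.5 0.7]
scene (-156, -171) [4.3 3.2]
scene (-156, 171) [ 4.  -1.4]
side (74, -33) [-2.1 -0.9]
side (74, 33) [-2.5 -1. ]
side (-156, -171) [-0.2  1.5]
side (-156, 171) [-1.4 -0.5]
scene (146, 171) [-1.5 -1.1]
side (146, 171) [-3.8 -3.1]
side (146, -171) [-2.7  2.9]
[-56.   79.6]
[-61.3  77. ]
[-18.1  13.7]
[-22.9  10.9]
[-30.8 -84.1]
[-35.5 -87.2]
[ 39.1 132.4]
[  37.3 -112.9]
[ 42.  129.3]
[  34.5 -114.6]
```

```bash
cat >> h.py <<'E'
from scipy.spatial.transform import Rotation as Ro
YAW=0.0602; O=np.array([.5597,-.0207])
def t2w(p):
    c,s=np.cos(YAW),np.sin(YAW); return O+np.array([[c,-s],[s,c]])@(np.array(p)/1000.)
def w2t(w):
    c,s=np.cos(YAW),np.sin(YAW); return np.array([[c,s],[-s,c]])@(np.array(w)[:2]-O)*1000
def quat(h):
    "tool down, pads' faces square to heading h (rad, tray frame), tool x opposite to the heading"
    h=h+YAW+np.pi; c,s=np.cos(h),np.sin(h)
    return Ro.from_matrix(np.array([[c,s,0],[s,-c,0],[0,0,-1]])).as_quat()
def pose(p,h,z): return [*t2w(p),z],quat(h)
def wrist(name):
    p=r.camera_params("wrist"); im=r.camera("wrist"); cv2.imwrite(f"pics/{name}.png",im[:,:,::-1]); 
    return p,im
E
python3 - <<'E'
from h import *
r.set_gripper(.012)
r.move_to(*pose((-80,0),0,.30))
p,im=wrist("w1"); o=r.get_obs(); print(o["t"],o["opening"],o["joints"])
for c,s in tokens(im): print(c.round(1),s,w2t(ray("wrist",c,.071,p)).round(1))
for z in(.078,):
  for h in(-.9,0,.9): print(h,r.inverse_kinematics(*pose((-100,90 if h<0 else -90),h,z)))
E
```

```text
3.1333 0.011855676430194991 [-2.12505832e-01 -6.12315580e-02  1.54909609e+00  8.13567347e-05
  1.65384352e+00 -1.84427297e+00]
[342.6  31.8] [327  16  32  33 853] [-210.4   88. ]
[ 90.3 143.5] [ 81  89  20 119 588] [-102.2 -171.2]
[147.5  91.5] [ 95  89 109   6 577] [-154.9 -106.1]
[213.8  91.1] [211  89   7   5  29] [-155.3  -38.7]
[252.3  91.5] [233  89  43   6 193] [-154.9    0.4]
[295.1  91.5] [280  89  30   6 167] [-154.9   43.9]
[416.8 119.8] [415 117   5   6  26] [-126.7  171.3]
[412.8 144.4] [411 139   5  12  41] [-101.1  170.3]
[324.9 181.6] [310 166  31  32 790] [-60.6  79.6]
[177.  203.4] [162 188  31  31 749] [-35.6 -83.5]
[264.7 213.9] [250 199  30  31 733] [-23.1  14.3]
[100.2 220.8] [ 98 218   5   7  30] [ -14.9 -171.6]
[104.  250.6] [101 237   7  28 115] [  21.9 -171.7]
-0.9 [-3.01676791e-02  3.18427667e-02  1.92064712e+00 -4.44089210e-16
  1.18910277e+00 -7.61164006e-01]
0 [-4.06244148e-01  7.48105760e-02  1.87517805e+00 -4.44089210e-16
  1.19160403e+00 -2.03724047e+00]
0.9 None
```

View pics/w1.png

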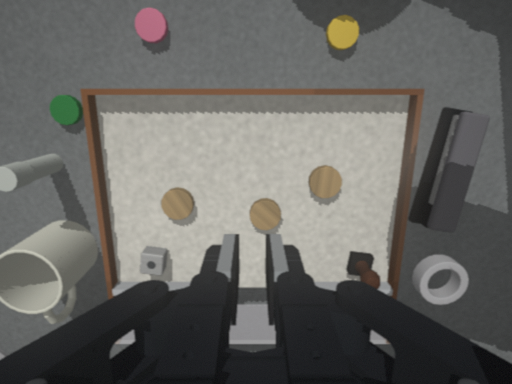

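The wrist view shows the tokens at (325,182), (177,203) and (265,214), which agrees with the tray fit. I push the middle one first.

```bash
cat >> h.py <<'E'
Z=.077; D=28
def quatf(h):
    return quat(h+np.pi) if h>.2 else quat(h)
def push(tok,goal,extra=0,rate=.08,hi=.16,start=None):
    "cage the token from behind and sweep it to goal (tray mm)"
    tok,goal=np.array(tok,float),np.array(goal,float); u=(goal-tok)/np.linalg.norm(goal-tok); h=np.arctan2(u[1],u[0]); q=quatf(h)
    s=tok-(D+11)*u; e=goal-(D-extra)*u
    r.move_to([*t2w(s),hi],q); r.movel([*t2w(s),Z],rate=.15)
    hit=r.movel([*t2w(e),Z],rate=rate,threshold=25)
    o=r.get_obs(); print("push",h.round(2),hit,w2t(o["tool_pos"]).round(1),"F",np.round(o["contact_force"],1),"t",o["t"])
    b=e-14*u; r.movel([*t2w(b),Z],rate=.15); r.movel([*t2w(b),hi],rate=.25)
def look(n="side"):
    for n in("scene","side"):
        im=r.camera(n); cv2.imwrite(f"pics/{n}_{r.get_obs()['t']:.1f}.png",im[:,:,::-1])
        for c,s in tokens(im):
            if not(80<s[4]<350 and s[2]<22 and s[3]<22):continue
            print(n,c.round(),s[4],w2t(ray(n,c,.071)).round(1))
E
python3 - <<'E'
from h import *
push((-23,14),(30,0)); look()
E
```

```text
push -0.26 False [2.6 7.3] F [-0.3  0.1 -0.4] t 5.4333
scene [251. 166.] 99 [-51.7  78.9]
scene [199. 203.] 154 [-30.8 -84.1]
scene [242. 206.] 149 [32.9 -1.6]
side [170.  68.] 82 [-228.1  689.8]
side [233. 192.] 163 [-61.1  76.6]
side [276. 215.] 184 [28.5 -4.3]
side [250. 246.] 216 [-35.3 -87.4]
```

```bash
python3 - <<'E'
from h import *
push((30,-1),(88,0)); look()
E
ls pics
```

```text
push 0.02 False [59.7 -0.5] F [-0.5 -0.1 -0.4] t 8.3833
scene [199. 203.] 154 [-30.8 -84.1]
scene [258. 239.] 83 [126.4 -16.8]
side [233. 192.] 160 [-61.3  76.9]
side [310. 230.] 151 [ 95.4 -55.4]
side [250. 246.] 213 [-35.5 -87.2]
A.png
B.png
scene0.png
scene_6.2.png
scene_9.2.png
side0.png
side_6.3.png
side_9.2.png
w1.png
```

Run:
```python
from h import *
print(w2t(ray("scene",(258,239),.016)),w2t(ray("side",(310,230),.016)))
push((-60.6,79.6),(28,0)); look()
```

```text
[106.58905634  -2.39512686] [109.53207352  -7.60635446]
push -0.73 False [ 7.  18.9] F [ 0.5 -0.4  0.6] t 12.6
scene [199. 203.] 154 [-30.8 -84.1]
scene [241. 205.] 149 [30.4 -0.8]
scene [258. 239.] 81 [126.2 -16.8]
side [274. 215.] 182 [25.2 -3.8]
side [310. 230.] 159 [ 95.5 -54.6]
side [250. 246.] 218 [-35.2 -87.5]
```

Run:
```python
from h import *
push((27.5,-.5),(88,0)); look()
push((-35,-84.5),(28,0)); look()
```

```text
push 0.01 False [59.7 -0.2] F [ 0.6 -0.   0.3] t 15.9833
scene [199. 203.] 154 [-30.8 -84.1]
scene [257. 236.] 150 [119.6 -14.7]
side [311. 230.] 158 [ 95.9 -56. ]
side [250. 246.] 216 [-35.3 -87.4]
push 0.93 False [ 11.1 -22.8] F [ 0.6 -0.4  0.1] t 20.9083
scene [241. 205.] 150 [30.6 -1. ]
scene [257. 236.] 151 [119.9 -14.9]
side [275. 215.] 184 [26.1 -4.2]
side [310. 230.] 175 [ 95.8 -54.5]
```

Run:
```python
import cv2,glob
a=cv2.imread(sorted(glob.glob("pics/scene_2*"))[-1])[118:288,138:338];b=cv2.imread(sorted(glob.glob("pics/side_2*"))[-1])[150:320,170:370]
cv2.imwrite("pics/C.png",cv2.resize(cv2.hconcat([a,b]),None,fx=2,fy=2,interpolation=cv2.INTER_CUBIC))
```

```text
(no output)
```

View pics/C.png

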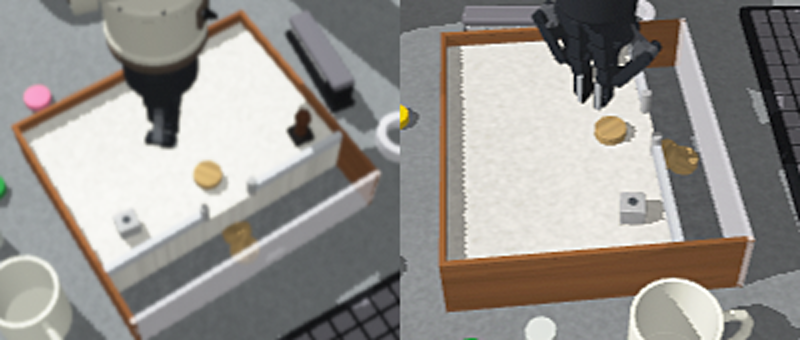

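The crop shows two tokens lying in the slot (left half (240,238), right half (682,157)). The third is in front of the gate, with the stamp and sharpener undisturbed. I push it through slightly to +y.

Run:
```python
from h import *
push((28,-1),(88,4)); r.movel([*t2w((-60,0)),.30],rate=.25); r.dwell(.5); look()
a=r.camera("scene")[118:288,138:338];b=r.camera("side")[150:320,170:370]
cv2.imwrite("pics/D.png",cv2.resize(cv2.hconcat([a,b])[:,:,::-1],None,fx=2,fy=2,interpolation=cv2.INTER_CUBIC)); print(r.get_obs()["t"])
```

```text
push 0.08 False [59.8  1.7] F [-0.2 -0.5  0.4] t 25.5
side [309. 229.] 210 [ 94.4 -51.3]
27.7833
```

View pics/D.png

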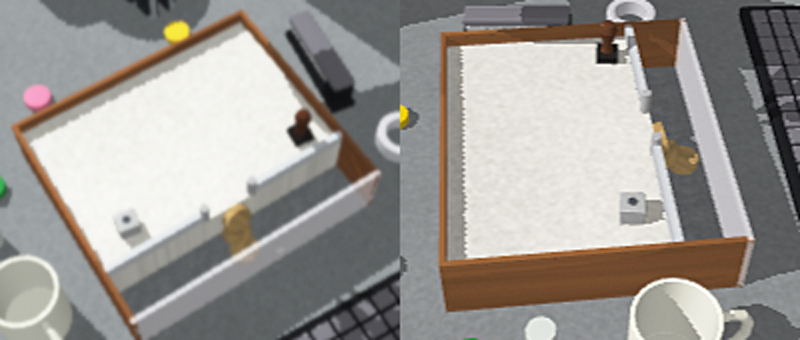

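The third token is through the gate but stands on edge against the deck side, at left (237,218) and right (660,135). I zoom in to get its height.

Run:
```python
from h import *
a=r.camera("scene")[210:255,235:280];b=r.camera("side")[195:245,280:330]
f=lambda i:cv2.resize(i,(400,400),interpolation=cv2.INTER_CUBIC)
cv2.imwrite("pics/E.png",cv2.hconcat([f(a),f(b)])[:,:,::-1])
for n,o,k in(("scene",(235,210),45/400),("side",(280,195),50/400)):
  p=r.camera_params(n)
  for P in((78,-27,60),(78,27,60),(78,0,60),(78,0,40),(78,0,22),(78,0,4),(109,-5,28),(109,-5,4)):
    w=[*t2w(P[:2]),P[2]/1000]; q=cv2.projectPoints(np.array([w]),np.array(p["rvec"]),np.array(p["tvec"]),p["K"],None)[0].ravel(); print(n,P,((q-o)/k).round())
```

```text
scene (78, -27, 60) [ 70. 153.]
scene (78, 27, 60) [239.  55.]
scene (78, 0, 60) [156. 104.]
scene (78, 0, 40) [155. 136.]
scene (78, 0, 22) [155. 165.]
scene (78, 0, 4) [155. 193.]
scene (109, -5, 28) [202. 251.]
scene (109, -5, 4) [201. 287.]
side (78, -27, 60) [156. 233.]
side (78, 27, 60) [122.  94.]
side (78, 0, 60) [139. 162.]
side (78, 0, 40) [133. 211.]
side (78, 0, 22) [129. 254.]
side (78, 0, 4) [124. 296.]
side (109, -5, 28) [240. 245.]
side (109, -5, 4) [232. 301.]
```

View pics/E.png

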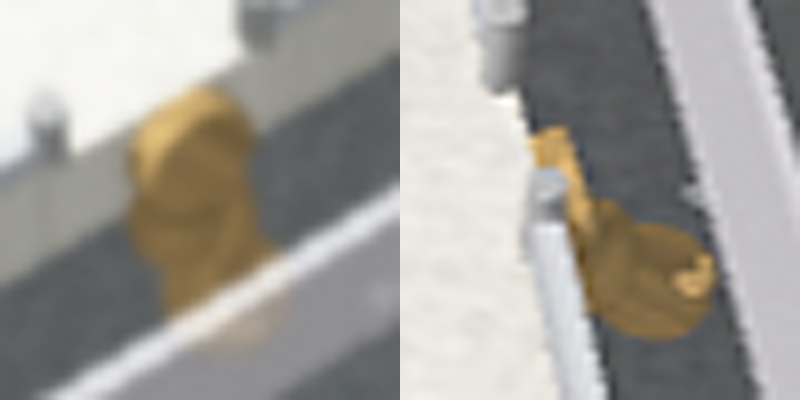

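Run:
```python
from h import *
def P(n):
    p=r.camera_params(n);return np.array(p["K"])@np.c_[cv2.Rodrigues(np.array(p["rvec"]))[0],np.array(p["tvec"]).ravel()]
for nm,a,b in(("top",(190,90),(158,130)),("centre",(192,148),(177,185)),("centre2",(192,148),(180,195)),("toppost-",(45,115),(147,180))):
    u=np.array([235+a[0]*45/400,210+a[1]*45/400]);v=np.array([280+b[0]/8,195+b[1]/8])
    X=cv2.triangulatePoints(P("scene"),P("side"),u,v).ravel();X=X[:3]/X[3];print(nm,w2t(X).round(1),(X[2]*1000).round(1))
```

```text
top [83.3  7.1] 66.3
centre [89.9  3.8] 46.7
centre2 [90.   3.4] 44.2
toppost- [ 74.  -31.5] 84.7
```

The third token's centre is at about 45 mm, only a few mm below the limit. I tip it over with shut fingers turned 90°, which leaves 22 mm across the gate.

Run:
```python
from h import *
r.set_gripper(0)
q=quat(-np.pi/2)
r.move_to([*t2w((35,5)),.16],q); r.movel([*t2w((35,5)),.078])
for x in(62,74,84,92):
    hit=r.movel([*t2w((x,5)),.078],rate=.05,threshold=8); o=r.get_obs(); print(x,hit,w2t(o["tool_pos"]).round(1),np.round(o["contact_force"],1))
    if hit:break
r.movel([*t2w((40,5)),.078]);r.movel([*t2w((-60,0)),.30],rate=.25); r.dwell(.4)
a=r.camera("scene")[210:255,235:280];b=r.camera("side")[195:245,280:330]
f=lambda i:cv2.resize(i,(400,400),interpolation=cv2.INTER_CUBIC)
cv2.imwrite("pics/F.png",cv2.hconcat([f(a),f(b)])[:,:,::-1]); print(r.get_obs()["t"])
```

```text
62 False [61.9  5.1] [-0.2 -0.8 -0.6]
74 False [74.2  5. ] [ 0.4 -0.2 -1.5]
84 False [84.2  5. ] [ 0.4 -0.2  0. ]
92 False [92.2  5. ] [ 0.1 -0.5 -0.1]
34.2917
```

View pics/F.png

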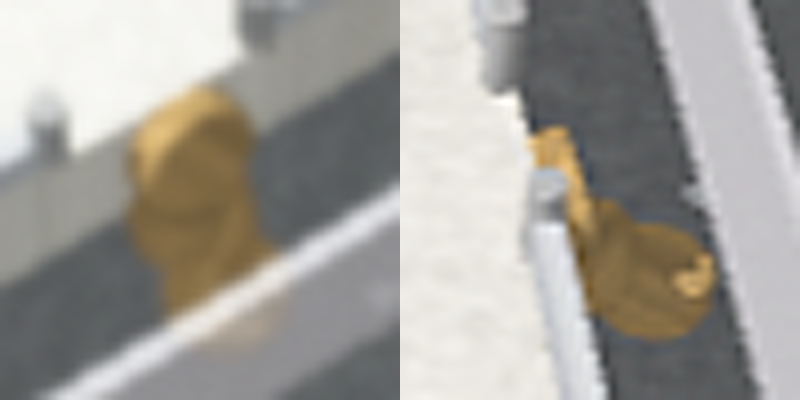

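The fingertips passed above it, so its top is at or below 64 mm and it is already below the limit. I press it down gently from above for margin.

Run:
```python
from h import *
q=quat(-np.pi/2)
r.move_to([*t2w((95,5)),.16],q); r.movel([*t2w((95,5)),.082])
for z in(.078,.074,.070,.066,.062,.058):
    hit=r.movel([*t2w((95,5)),z],rate=.03,threshold=8); o=r.get_obs(); print(z,hit,o["tool_pos"][2],np.round(o["contact_force"],1))
    if hit:break
r.movel([*t2w((95,5)),.16]);r.movel([*t2w((-60,0)),.30],rate=.25); r.dwell(.4)
a=r.camera("scene")[118:288,138:338];b=r.camera("side")
a2=r.camera("scene")[210:255,235:280];b2=b[195:245,280:330];b=b[150:320,170:370]
f=lambda i:cv2.resize(i,(300,300),interpolation=cv2.INTER_CUBIC)
cv2.imwrite("pics/G.png",cv2.vconcat([cv2.hconcat([f(a),f(b)]),cv2.hconcat([f(a2),f(b2)])])[:,:,::-1]); print(r.get_obs()["t"])
```

```text
0.078 False 0.07839943394642415 [-0.7 -0.  -0.3]
0.074 False 0.07385544984213638 [0.9 0.5 0.5]
0.07 False 0.06980975315574668 [ 0.3 -0.1 -0.4]
0.066 False 0.06588688256000652 [ 4.6  1.  -1. ]
0.062 True 0.06285187014522522 [-0.6 -0.7  4.8]
39.4833
```

View pics/G.png

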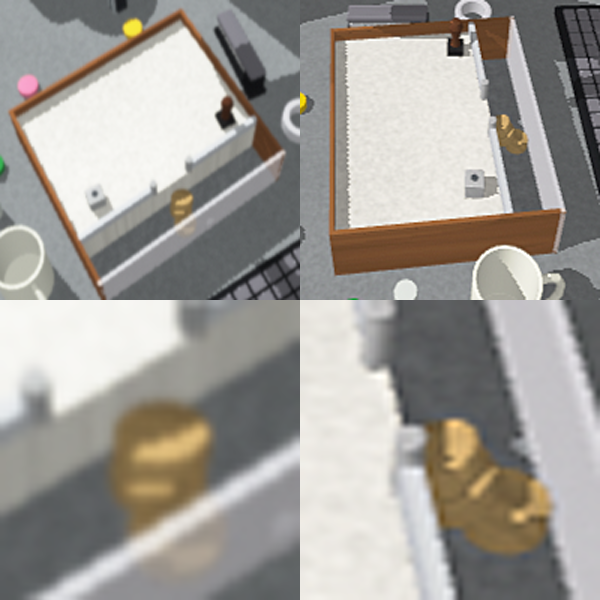

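The third token now lies well down in the slot (zoom (160,450) left, (455,450) right), clear of the deck edge. The stamp and sharpener are where they stood.

```bash
python3 -c "
from workcell import r
print(r.hand_in())"
```

```text
the job is handed in; nothing more can be done
None
```

I swept all three beech tokens through the gate one at a time; in the last pictures they lie in the slot with the stamp, sharpener and desk items in place, and I handed the job in at about 39.5 s (limit 67 s), with no verdict returned.

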